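# Sweep the loose edge pieces into the holder

## Task

Sweep the three loose walnut jigsaw edge pieces across the table with your fingers, through the open side of the low maple holder, until all three lie completely inside it, flat on the table. Push them gently along the tabletop: do not pinch them, lift them, press down hard on them or jam them hard against the holder, and leave everything else on the table where it stands.

Things in the scene. Friction and masses are not known exactly. Their poses are not given: they have to be found in the camera images.
- holder: Low U-shaped maple edge-piece holder screwed down to the table (it does not move), three walls 24 mm thick and 24 mm high with rounded ends at the mouth, no floor and no top. Inside it is 190 mm wide (along its x) and 210 mm deep (along its y). Its origin is the middle of its open side (the mouth), at table level; its +y axis points from the mouth into the holder, and its x axis runs along the mouth. At yaw 0 the mouth faces the robot's right (world -y).
- piece1_center (a point): Loose walnut jigsaw edge piece lying flat on the table in front of the holder's mouth: a 48 x 48 mm slab, 14 mm thick, about 25 g, with a round tab standing 11 mm out of its +x side and a notch 14 mm wide and 11 mm deep in its -x side; its two y sides are straight. The point is the middle of the slab, half-way up (7 mm above the table). The three pieces are alike.
- piece2_center (a point): Loose walnut jigsaw edge piece lying flat on the table in front of the holder's mouth: a 48 x 48 mm slab, 14 mm thick, about 25 g, with a round tab standing 11 mm out of its +x side and a notch 14 mm wide and 11 mm deep in its -x side; its two y sides are straight. The point is the middle of the slab, half-way up (7 mm above the table). The three pieces are alike.
- piece3_center (a point): Loose walnut jigsaw edge piece lying flat on the table in front of the holder's mouth: a 48 x 48 mm slab, 14 mm thick, about 25 g, with a round tab standing 11 mm out of its +x side and a notch 14 mm wide and 11 mm deep in its -x side; its two y sides are straight. The point is the middle of the slab, half-way up (7 mm above the table). The three pieces are alike.
- pawn: Bystander, to be left alone: turned wooden game pawn, 28 mm across, 52 mm tall, standing. Origin: centre of its underside.
- jar: Bystander, to be left alone: small glass jar with a metal cap, 42 mm across, 52 mm tall, standing. Origin: centre of its underside.
- spool: Bystander, to be left alone: wooden spool, 34 mm across, 38 mm tall, standing on end. Origin: centre of its underside.
- mug: Bystander, to be left alone: white mug, 76 mm across, 90 mm tall, handle to its +y. Origin: centre of its underside.

How it is judged:
By the outcome, as a careful person would: the job done as asked, in the order asked, and still so for the second after the job is handed in, with the robot touching nothing.
It also fails if it takes over 61 s, if anything falls off the work surface, if the arm or the gripper's body presses on something with over 40 N, if the wrist force passes 120 N, or if a joint passes its speed limit or range.

## Robot

A 6-joint arm with a two-finger parallel gripper is mounted at the origin on the work surface. World frame = base frame: x ahead of the robot, y to its left, z up, the work surface at z = 0. Lengths are in mm, angles in rad, forces in N, time in s.
With the tool pointing down it reaches from about 275 to 750 mm from the base axis. Payload 10.2 kg.
Tool frame: the origin (TCP) lies midway between the tips of the shut fingers; the grasp point (between the pads) lies 19 mm behind it (ctrl.grasp_offset is the distance from the TCP to the grasp point, in mm); z points along the fingers, y is the line along which they close (so a half turn about z gives the same grasp; the last joint's range is limited). The gripper opens to 85 mm and grips with 20 to 120 N. Pads are 22 mm wide; open, the fingers measure 114 mm over their backs; the gripper's body (76 mm by 85 mm) begins 54 mm behind the grasp point. The pads swing forward as they close: fully open they stand 13 mm farther back than shut.
Start: joints at [1.083, 0.313, 1.498, -0, 1.331, -0.223], TCP at [137.414, 506.704, 231.294] pointing down, gripper open.
Joint ranges: [-2.94, 2.94], [-0.97, 2.17], [0.19, 2.56], [-1.23, 4.37], [0.02, 3.11], [-2.88, 2.88]. Speed limits (rad/s): [2.39, 2.39, 3.01, 3.14, 3.14, 3.14].

## Interface

Orientations are given as a unit quaternion [w, x, y, z].
In Python, from rig import ctrl, viewer, models gives the robot as it stands. The module is installed in compiled form; this text tells all that it offers.
- The arm moves only by the shell command python3 -m pendant 'ROWS' [OPENING] [FORCE]. ROWS is text: rows parted by semicolons, each of 4 numbers parted by spaces: the shift along the tool's x, y, z in m, then the turn about the tool's z in rad. In form: x y z yaw; .... A call has 1 to 10 rows; each row shifts and turns the commanded pose from where the row before left it, along the tool's axes as they then stand; what a row does not reach is not made up. A row lasts 1/8 s, in which the tool goes at most 62.5 mm and 10.7 degrees, less where a joint would pass 70% of its speed; a pose out of reach is approached as far as the arm can. A call is refused whole if a number of a shift passes 0.0625 or a number of a turn 0.188, either way. A call with a gripper value outside its range is refused whole. OPENING is the opening, from 0 (shut) to 1 (fully open), set as the call begins (- or left out, the last holds). The fingers move at their own pace and stop on an object; FORCE is the grip in N (left out, the last holds). Time passes only in rows, so rows that do not move let the fingers close. It gives the time, the measured TCP pose, the force, the opening and the grip force at its end, in the units of the state.
- ctrl.sense(): the state, without advancing time (a new reading comes with each control period).
- viewer.capture(name): name is "scene" or "top" or "wrist"; returns a dict with "color" (420x560x3 uint8, red, green, blue), "vertical_fov" (degrees; the focal length in pixels is half the picture's height over the tangent of half this angle, whatever the lens; pixels are square), "cx", "cy" (the principal point, pixels), "pose" (4x4, takes a point from camera to world coordinates). Camera axes: x right, y down, z forward; pixel columns grow to the right and rows downward; lengths in mm; the calibration is good to about 2 mm. A picture is of the moment at which its call begins. There is no depth.
- ctrl.finish_job(): hands the job in; it is judged then, once.
Trained networks look in the newest picture that a camera, given by its name, has taken for a name from the list of things; names that differ only in an ending like _2 or _b are one class to them, and where a whole thing is asked for, a point or a joint stands for the part that bears it (a point fixed in the world has none). Each returns a list of dicts, best first, with "p" (0 to 1); they miss things now and then, are a little off and sometimes report something else, mostly with a low value. They report only what shows in the picture. A call takes as long as a camera call.
- models.boxes_of(camera, query): "at" ([x, y, z] in mm, in world coordinates, good to about 4 mm: the middle of the surface that is visible of it).
The state is a dict: "time_s": time; "joints": joint angles; "dq": joint speeds; "tau": joint torques, N m; "eef_pos": TCP position; "ee_rot": TCP orientation; "force": force on the tool from outside, world axes, zero at the start; "wrist_torque": the same for the moment, N m; "grip_width": opening from 0.0 (shut) to 1.0 (fully open); "grip_force": force on a finger pad.
Only numpy, scipy, OpenCV 4.12 (cv2) and the standard library are available. Lean on these libraries where they do the work, as an engineer would, in place of code of your own. Each camera call takes 0.05 s, during which the arm holds its last target. There are 200 camera calls.

## Working session

There is one attempt and no reset: what is moved stays moved. The work goes in short steps, Python scripts to look and compute and a shell command to move; the robot and the scene stay as the last step left them, time stands still between calls to the robot, and variables do not carry over. Pictures are saved under pics/ and viewed, at most 10 in all, crops included, and the job is handed in when it is done.

```bash
mkdir -p pics; python3 - <<'E'
from rig import ctrl,viewer,models
import cv2
s=ctrl.sense();print(s['time_s'],s['eef_pos'],s['ee_rot'],s['force'])
for c in('top','scene'):
    d=viewer.capture(c);cv2.imwrite(f'pics/{c}0.png',d['color'][:,:,::-1])
    print(c,d['vertical_fov'],d['cx'],d['cy'],d['pose'].round(3).tolist())
    for q in('holder','piece1_center','pawn','jar','spool','mug'):
        print(q,[([round(v) for v in r['at']],round(r['p'],2)) for r in models.boxes_of(c,q)])
E
```

```text
0.0 [137.3031084  506.45811992 230.72544495] [-2.32659039e-04  1.32039670e-01  9.91244214e-01 -6.16619541e-04] [ 1.31241229  0.14799591 -0.93294386]
top 52.80589964484017 284.4476571477308 209.79612383384224 [[-0.072, -0.972, 0.224, 363.299], [-0.997, 0.07, -0.016, -221.302], [-0.0, -0.225, -0.974, 942.523], [0.0, 0.0, 0.0, 1.0]]
holder [([627, 291, 25], 0.62)]
piece1_center [([513, -38, 13], 0.56), ([412, -267, 51], 0.55)]
pawn [([412, -267, 53], 0.42)]
jar [([705, -303, 52], 0.92)]
spool [([505, -422, 33], 0.51)]
mug [([546, -628, 53], 0.69)]
scene 50.19253145204752 272.1612396452386 210.96388395761778 [[-0.346, 0.614, -0.709, 1416.239], [0.938, 0.238, -0.252, 83.187], [0.014, -0.752, -0.659, 834.631], [0.0, 0.0, 0.0, 1.0]]
holder [([691, 259, 22], 0.93)]
piece1_center [([520, -35, 14], 0.8)]
pawn [([422, -265, 19], 0.45)]
jar [([727, -298, 39], 0.56)]
spool [([514, -419, 26], 0.73)]
mug [([556, -614, 56], 0.66)]
```

View pics/top0.png

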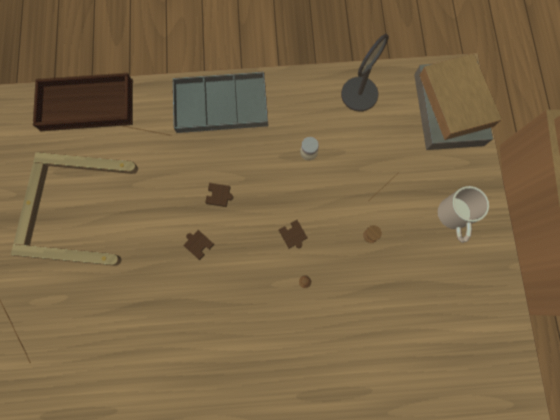

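View pics/scene0.png

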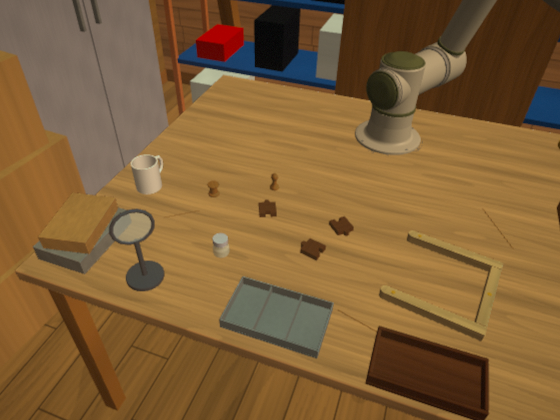

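Top view: pieces at px (219,195), (199,244), (293,235); holder arm ends at (131,167) and (114,260), with its back at the left. Pawn is at (305,282), spool (372,234), jar (310,147). The arm is out of view, so next I measure positions.

```bash
cat > h.py <<'E'
import numpy as np,cv2
from rig import ctrl,viewer,models
def w(d,u,v,z):
    f=210/np.tan(np.radians(d['vertical_fov']/2));P=d['pose']
    r=P[:3,:3]@np.array([(u-d['cx'])/f,(v-d['cy'])/f,1]);o=P[:3,3]
    return (o+r*(z-o[2])/r[2])[:2]
def pieces(d,roi=(15,330,150,275),thr=62):
    c=d['color'];u0,u1,v0,v1=roi
    m=np.zeros(c.shape[:2],np.uint8);m[v0:v1,u0:u1]=(c[v0:v1,u0:u1].max(2)<thr)
    n,l,st,ce=cv2.connectedComponentsWithStats(m)
    out=[]
    for i in range(1,n):
        if st[i,4]<80: continue
        p=np.argwhere(l==i)[:,::-1]
        W=np.array([w(d,*q,12) for q in p])
        (cx,cy),(a,b),t=cv2.minAreaRect(W.astype(np.float32))
        out.append((st[i,4],W.mean(0).round(),W.min(0).round(),W.max(0).round(),round(a),round(b),round(t)))
    return out
E
python3 - <<'E'
from h import *
d=viewer.capture('top')
for p in pieces(d):print(p)
for n,q in dict(endA=(131,167),endB=(114,260),A2=(38,159),B2=(17,249)).items():print(n,w(d,*q,24).round())
hsv=cv2.cvtColor(d['color'],cv2.COLOR_RGB2HSV)
b=d['color'][:,:,::-1][140:280,0:340];cv2.imwrite('pics/z.png',cv2.resize(b,None,fx=2.35,fy=2.35,interpolation=cv2.INTER_CUBIC))
for q in ('pawn',):print(w(d,305,283,25))
E
```

```text
(np.int32(245), array([634., 323.]), array([543., 306.]), array([724., 341.]), 8, 183, 80)
endA [700. 106.]
endB [490. 141.]
A2 [735. 319.]
B2 [529. 352.]
[ 410.90158046 -268.54120454]
```

View pics/z.png

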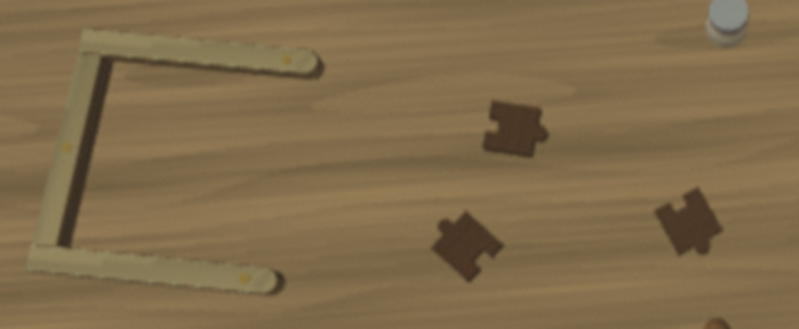

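```bash
cat >> h.py <<'E'
# holder frame from top-camera pixels of wall tips
D0=dict(A=(135.3,166.8),B=(117.9,260.0))
def frame(d):
    A=w(d,*D0['A'],20);B=w(d,*D0['B'],20);x=(A-B)/np.linalg.norm(A-B)
    return (A+B)/2,x,np.array([-x[1],x[0]])
def toH(F,p): o,x,y=F;p=np.asarray(p)[:2]-o;return np.array([p@x,p@y])
E
python3 - <<'E'
from h import *
d=viewer.capture('top');F=frame(d);print(F,np.linalg.norm(w(d,*D0['A'],20)-w(d,*D0['B'],20)))
for q in [(218.7,194.5),(198.3,244.7),(292.8,234.5)]:
    c=d['color'][int(q[1])-2:int(q[1])+3,int(q[0])-2:int(q[0])+3].reshape(-1,3).mean(0)
    print(w(d,*q,13).round(),toH(F,w(d,*q,13)).round(),c)
print('wood',d['color'][215,240],'jar,pawn,spool',[toH(F,p).round() for p in([705,-303],[412,-267],[505,-422])])
s=ctrl.sense();print('tcp',toH(F,s['eef_pos']).round())
E
python3 -m pendant '0 0 0 0.184;0 0 0 0.184;0 0 0 0.184;0 0 0 0.184;0 0 0 0.184;0 0 0 0.184;0 0 0 0.184;0 0 0 0.183;0 0 0 0' 0.35
```

```text
(array([595.49685611, 115.54722855]), array([ 0.98555587, -0.16935059]), array([0.16935059, 0.98555587])) 214.44213454268794
[624. -90.] [  63. -198.] [75.76 55.92 38.72]
[512. -41.] [ -56. -168.] [74.44 54.76 37.92]
[ 520. -251.] [ -13. -374.] [76.6  57.   39.28]
wood [131 110  76] jar,pawn,spool [array([ 179., -394.]), array([-116., -408.]), array([   2., -545.])]
tcp [-518.  308.]
time_s: 1.92
eef_pos: [137.4, 506.7, 231.3]
ee_rot: [0.0, 0.762, 0.647, -0.0]
force: [0.2, 0.4, 0.2]
grip_width: 0.354
grip_force: 0.0
```

```bash
python3 -m pendant '-0.04 0.0415 0 0;-0.04 0.0415 0 0;-0.04 0.0415 0 0;-0.04 0.0415 0 0;-0.04 0.0415 0 0;-0.04 0.0415 0 0;-0.04 0.0415 0 0;-0.04 0.0415 0 0;-0.04 0.0415 0 0;-0.04 0.0415 0 0'
python3 -m pendant '-0.04 0.0415 0 0;-0.04 0.0415 0 0;-0.04 0.0415 0 0;-0.04 0.0415 0 0;0 0 0.05 0;0 0 0.05 0;0 0 0.04 0;0 0 0 0.006;0 0 0 0'
python3 - <<'E'
from h import *
d=viewer.capture('top');F=frame(d);s=ctrl.sense();print('tcp',toH(F,s['eef_pos']).round(1),s['ee_rot'])
b=d['color'][:,:,::-1][140:280,0:340];cv2.imwrite('pics/z2.png',cv2.resize(b,None,fx=2.35,fy=2.35))
E
```

```text
time_s: 3.18
eef_pos: [482.0, 42.2, 231.5]
ee_rot: [0.0, 0.762, 0.648, 0.0]
force: [-0.5, 0.2, 1.1]
grip_width: 0.349
grip_force: 0.0
time_s: 4.3
eef_pos: [619.4, -141.5, 93.3]
ee_rot: [0.001, 0.764, 0.645, 0.001]
force: [0.5, 0.5, 0.1]
grip_width: 0.348
grip_force: 0.0
tcp [  67.3 -249.2] [0.00165229 0.76445331 0.64467643 0.00084077]
```

View pics/z2.png

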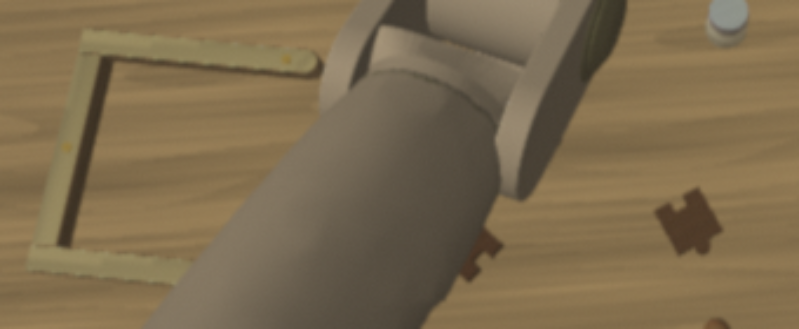

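The arm hides P1 (crop (515,128)) in this view, while P2 and P3 are unmoved. I'll centre on P1, lower, and start the push.

```bash
python3 -m pendant '0 -0.004 0.03 0;0 0 0.03 0;0 0 0.02 0;0 0 0.01 0;0 0 0 0'
python3 -m pendant '0.005 0 0 0;0.008 0 0 0;0.01 0 0 0;0.012 0 0 0;0.012 0 0 0;0.012 0 0 0;0.012 0 0 0;0.012 0 0 0;0.012 0 0 0;0.012 0 0 0'
python3 - <<'E'
from h import *
d=viewer.capture('wrist');cv2.imwrite('pics/w1.png',d['color'][:,:,::-1]);F=frame(viewer.capture('top'));s=ctrl.sense();print(toH(F,s['eef_pos']))
E
```

```text
time_s: 4.97
eef_pos: [614.9, -140.5, 1.6]
ee_rot: [0.0, 0.765, 0.644, 0.0]
force: [-0.3, 0.4, 0.3]
grip_width: 0.347
grip_force: 0.0
time_s: 6.22
eef_pos: [633.0, -34.2, 1.3]
ee_rot: [0.0, 0.765, 0.644, 0.0]
force: [1.0, 0.2, 0.0]
grip_width: 0.354
grip_force: 0.2
[  62.14922247 -140.70392212]
```

View pics/w1.png

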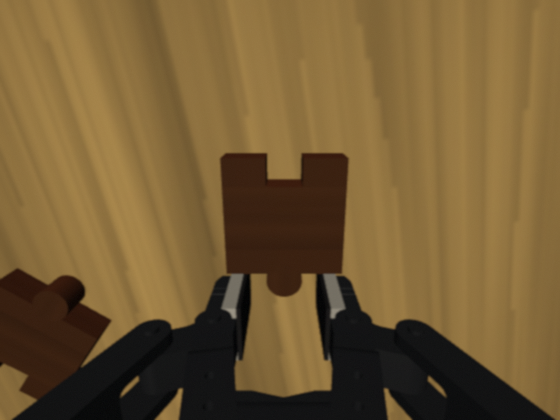

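P1 sits squarely on both fingertips (wrist px 285,215), with its tab between them. P2 is clear at the lower left.

```bash
python3 -m pendant '0.01 0 0 0;0.013 -0.0005 0 0;0.014 -0.0005 0 0;0.014 -0.0005 0 0;0.014 -0.0005 0 0;0.014 -0.0005 0 0;0.014 -0.0005 0 0;0.014 -0.0005 0 0;0.014 -0.0005 0 0;0.014 -0.0005 0 0'
python3 -m pendant '0.014 -0.0005 0 0;0.014 -0.0005 0 0;0.014 0 0 0;0.014 0 0 0;0.014 0 0 0;0.014 0 0 0;0.014 0 0 0;0.012 0 0 0;0.008 0 0 0;0.004 0 0 0'
python3 - <<'E'
from h import *
d=viewer.capture('wrist');cv2.imwrite('pics/w2.png',d['color'][:,:,::-1]);F=frame(viewer.capture('top'));s=ctrl.sense();print(toH(F,s['eef_pos']))
E
```

```text
time_s: 7.58
eef_pos: [651.5, 99.7, 1.3]
ee_rot: [-0.0, 0.765, 0.644, 0.0]
force: [-0.5, 0.6, 0.4]
grip_width: 0.349
grip_force: 0.1
time_s: 8.82
eef_pos: [671.1, 219.6, 1.2]
ee_rot: [-0.0, 0.765, 0.644, -0.0]
force: [0.6, 0.2, -0.4]
grip_width: 0.349
grip_force: 0.1
[ 56.93742112 115.19194244]
```

View pics/w2.png

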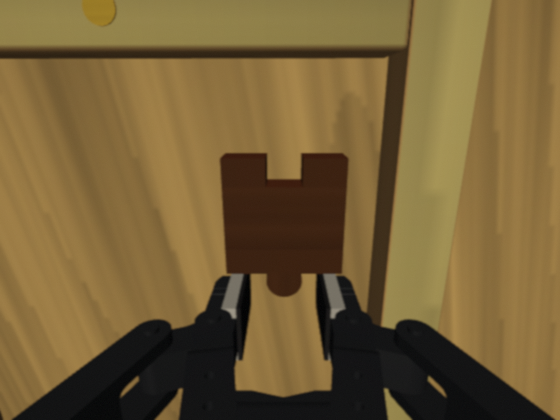

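P1 is inside the holder (wrist px 285,215), clear of the back wall (px row 50) and the right wall (px col 395). Next is P2.

```bash
python3 -m pendant '-0.008 0 0 0;-0.017 0 0 0;0 0 -0.04 0;0 0 -0.05 0;-0.055 -0.02 0 0;-0.055 -0.02 0 0;-0.055 -0.02 0 0;-0.055 -0.02 0 0;-0.055 -0.02 0 0;-0.042 -0.013 0 0'
python3 -m pendant '0 0 0 0;0 0 0.045 0;0 0 0.03 0;0 0 0.013 0;0 0 0 0'
python3 - <<'E'
from h import *
d=viewer.capture('wrist');cv2.imwrite('pics/w3.png',d['color'][:,:,::-1]);F=frame(viewer.capture('top'));s=ctrl.sense();print(toH(F,s['eef_pos']))
E
```

```text
time_s: 10.18
eef_pos: [499.6, -101.1, 91.5]
ee_rot: [0.0, 0.766, 0.643, -0.0]
force: [0.2, -1.2, -0.2]
grip_width: 0.348
grip_force: 0.0
time_s: 10.8
eef_pos: [501.5, -98.5, 3.2]
ee_rot: [-0.0, 0.765, 0.644, -0.0]
force: [-0.2, -0.3, 0.9]
grip_width: 0.353
grip_force: 0.0
[ -55.65236504 -227.05424308]
```

View pics/w3.png

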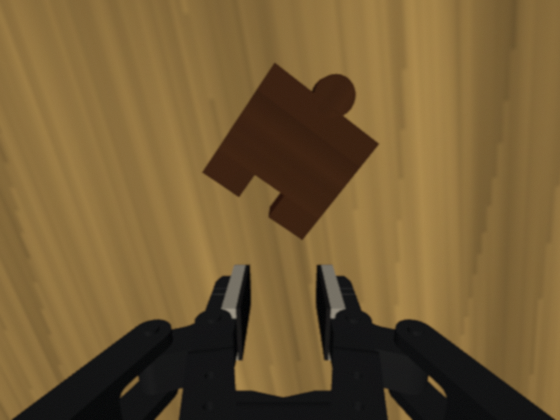

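P2's corner (wrist px 302,238) points between the fingers, and its centre is at (290,152). Pushing.

```bash
python3 -m pendant '0.008 0 0.001 0;0.009 0 0 0;0.009 0 0 0;0.009 0 0 0;0.009 0 0 0;0.009 0 0 0;0.01 0 0 0;0.01 0 0 0;0.01 0 0 0;0.01 0 0 0'
python3 -m pendant '0.012 0 0 0;0.012 0 0 0;0.012 0 0 0;0.012 0 0 0;0.012 0 0 0'
python3 - <<'E'
from h import *
d=viewer.capture('wrist');cv2.imwrite('pics/w4.png',d['color'][:,:,::-1]);F=frame(viewer.capture('top'));s=ctrl.sense();print(toH(F,s['eef_pos']))
E
```

```text
time_s: 12.15
eef_pos: [517.5, -6.3, 2.3]
ee_rot: [-0.0, 0.765, 0.644, -0.0]
force: [-0.5, 0.3, 0.3]
grip_width: 0.352
grip_force: 0.1
time_s: 12.78
eef_pos: [527.7, 53.0, 2.3]
ee_rot: [-0.0, 0.765, 0.644, -0.0]
force: [0.1, 0.7, -0.0]
grip_width: 0.353
grip_force: 0.1
[-56.27338998 -72.80800916]
```

View pics/w4.png

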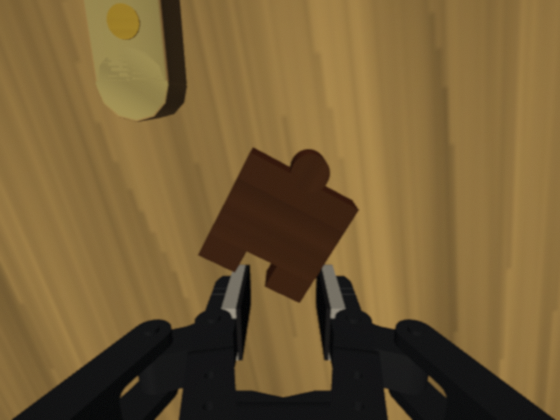

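P2 is held stably between the fingers (wrist px 280,225), and the left wall's end is at (135,85). I'll ease a little to the right while pushing.

```bash
python3 -m pendant '0.01 0.001 0 0;0.012 0.002 0 0;0.013 0.002 0 0;0.013 0.002 0 0;0.013 0.001 0 0;0.013 0.001 0 0;0.013 0 0 0;0.013 0 0 0;0.013 0 0 0;0.013 0 0 0'
python3 -m pendant '0.013 0 0 0;0.013 0 0 0;0.012 0 0 0;0.01 0 0 0;0.006 0 0 0;0.003 0 0 0'
python3 - <<'E'
from h import *
d=viewer.capture('wrist');cv2.imwrite('pics/w5.png',d['color'][:,:,::-1]);F=frame(viewer.capture('top'));s=ctrl.sense();print(toH(F,s['eef_pos']))
E
```

```text
time_s: 14.12
eef_pos: [558.0, 175.7, 2.3]
ee_rot: [-0.0, 0.765, 0.644, -0.0]
force: [-0.2, 0.9, 0.2]
grip_width: 0.348
grip_force: 0.1
time_s: 14.88
eef_pos: [567.6, 231.2, 2.2]
ee_rot: [-0.0, 0.765, 0.644, -0.0]
force: [-0.3, -0.4, 0.8]
grip_width: 0.349
grip_force: 0.1
[-47.02757142 109.14893357]
```

View pics/w5.png

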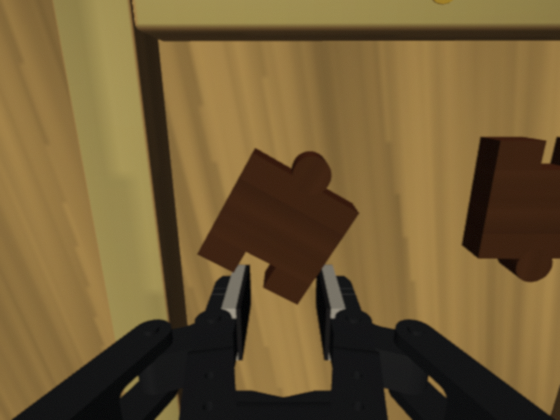

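P2 is inside (wrist px 280,225), clear of the walls and of P1 (right edge of the picture). Next is P3.

```bash
python3 -m pendant '-0.008 0 0 0;-0.022 0 0 0;0 0 -0.04 0;0 0 -0.05 0;-0.056 0.004 0 0;-0.056 0.004 0 0;-0.056 0.004 0 0;-0.056 0.004 0 0;-0.056 0.004 0 0;-0.056 0.004 0 0'
python3 -m pendant '-0.056 0.004 0 0;-0.056 0.004 0 0;-0.056 0.002 0 0;-0.004 0 0 0;0 0 0.045 0;0 0 0.03 0;0 0 0.012 0;0 0 0 0'
python3 - <<'E'
from h import *
d=viewer.capture('wrist');cv2.imwrite('pics/w6.png',d['color'][:,:,::-1]);F=frame(viewer.capture('top'));s=ctrl.sense();print(toH(F,s['eef_pos']))
E
```

```text
time_s: 16.23
eef_pos: [528.1, -136.1, 92.5]
ee_rot: [0.0, 0.765, 0.644, 0.0]
force: [1.5, 0.2, -0.1]
grip_width: 0.351
grip_force: 0.0
time_s: 17.23
eef_pos: [509.5, -304.7, 5.4]
ee_rot: [-0.0, 0.765, 0.644, -0.0]
force: [0.3, -0.3, 0.3]
grip_width: 0.351
grip_force: 0.0
[ -12.86516876 -429.23747674]
```

View pics/w6.png

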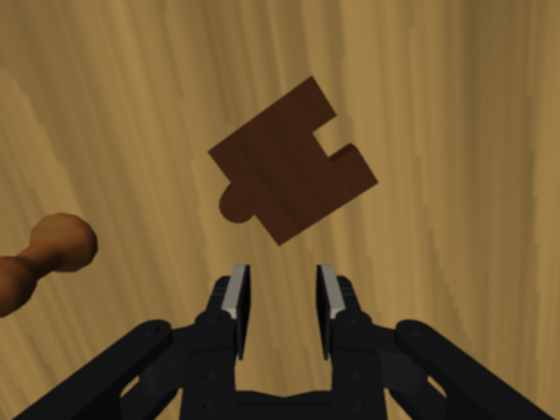

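P3's corner (wrist px 280,243) sits centrally between the fingers, and the pawn (65,240) is well to the left. I've used all ten views, so from here I check by pixel measurement.

```bash
cat >> h.py <<'E'
def wristchk():
    d=viewer.capture('wrist');F=frame(d) if 0 else frame(viewer.capture('top'))
    c=d['color'].astype(int);m=((c[:,:,0]<95)&(c[:,:,0]-c[:,:,2]>25)).astype(np.uint8)
    n,l,st,ce=cv2.connectedComponentsWithStats(m)
    for i in range(1,n):
        if st[i,4]>1500:
            P=np.argwhere(l==i)[:,::-1]
            H=np.array([toH(F,w(d,*p,14)) for p in P[::5]])
            print('px',st[i].tolist(),'cen',ce[i].round(),'H cen',H.mean(0).round(),'min',H.min(0).round(),'max',H.max(0).round())
    print('tcp',toH(F,ctrl.sense()['eef_pos']).round(1))
E
python3 -m pendant '0.008 0 0.0025 0;0.009 0 0 0;0.009 0 0 0;0.009 0 0 0;0.009 0 0 0;0.009 0 0 0;0.01 0 0 0;0.01 0 0 0;0.01 0 0 0;0.01 0 0 0'
python3 -c "from h import *;wristchk()"
```

```text
time_s: 18.58
eef_pos: [525.5, -212.6, 2.8]
ee_rot: [-0.0, 0.765, 0.644, -0.0]
force: [0.1, -0.1, 0.4]
grip_width: 0.348
grip_force: 0.1
px [213, 136, 162, 219, 14394] cen [289. 221.] H cen [ -11. -302.] min [ -41. -365.] max [  23. -268.]
tcp [ -13.4 -334.9]
```

```bash
python3 -m pendant '0.01 0 0 0;0.012 0 0 0;0.013 0 0 0;0.013 0 0 0;0.013 0 0 0;0.013 0 0 0;0.013 0 0 0;0.013 0 0 0;0.013 0 0 0;0.013 0 0 0'
python3 -c "from h import *;wristchk()"
python3 -m pendant '0.01 0 0 0;0.012 0 0 0;0.013 0 0 0;0.013 0 0 0;0.013 0 0 0;0.013 0 0 0;0.013 0 0 0;0.013 0 0 0;0.013 0 0 0;0.013 0 0 0'
python3 -c "from h import *;wristchk()"
```

```text
time_s: 19.92
eef_pos: [547.0, -88.3, 2.8]
ee_rot: [0.0, 0.765, 0.644, 0.0]
force: [-0.3, 0.8, -0.1]
grip_width: 0.351
grip_force: 0.1
px [213, 136, 163, 224, 14333] cen [289. 221.] H cen [ -11. -175.] min [ -41. -242.] max [  23. -142.]
tcp [ -13.4 -208.7]
time_s: 21.28
eef_pos: [568.4, 35.9, 2.8]
ee_rot: [0.0, 0.765, 0.644, 0.0]
force: [-0.0, 0.2, 0.4]
grip_width: 0.353
grip_force: 0.1
px [213, 137, 162, 173, 14249] cen [289. 220.] H cen [-11. -49.] min [-40. -88.] max [ 23. -16.]
tcp [-13.3 -82.7]
```

```bash
python3 -m pendant '0.01 0 0 0;0.013 0 0 0;0.013 0 0 0;0.013 0 0 0;0.013 0 0 0;0.013 0 0 0;0.012 0 0 0;0.01 0 0 0;0.007 0 0 0;0.003 0 0 0'
python3 -c "from h import *;wristchk()"
```

```text
time_s: 22.62
eef_pos: [586.5, 140.8, 2.8]
ee_rot: [0.0, 0.765, 0.644, -0.0]
force: [-0.2, 0.1, 0.5]
grip_width: 0.35
grip_force: 0.1
px [76, 0, 182, 94, 8052] cen [174.  30.] H cen [-49. 126.] min [-82. 106.] max [-22. 135.]
px [407, 0, 153, 65, 5201] cen [489.  21.] H cen [ 56. 128.] min [ 29. 115.] max [ 80. 135.]
px [514, 109, 46, 235, 5459] cen [543. 250.] H cen [94. 43.] min [86.  0.] max [106. 100.]
px [213, 137, 162, 224, 14307] cen [289. 220.] H cen [-10.  57.] min [-40. -10.] max [24. 90.]
tcp [-13.1  23.1]
```

```bash
python3 -m pendant '0.005 0 0 0;0.003 0 0 0;0 0 0 0;-0.008 0 0 0;-0.025 0 0 0;-0.025 0 0 0;0 0 -0.04 0;0 0 -0.06 0;-0.05 0 0 0;-0.05 0 0 0'
python3 -c "from h import *;wristchk()"
python3 -m pendant '0 0 -0.05 0;-0.06 0 0 0;-0.06 0 0 0;-0.06 0 0 0;-0.06 0 0 0;-0.06 0 0 0;-0.05 -0.03 0 0;-0.05 -0.03 0 0;0 0 0 0'
python3 - <<'E'
from h import *
d=viewer.capture('top');F=frame(d)
c=d['color'].astype(int);m=np.zeros(c.shape[:2],np.uint8);m[150:275,40:330]=c[150:275,40:330,0]<88
n,l,st,ce=cv2.connectedComponentsWithStats(m)
for i in range(1,n):
    if st[i,4]>80:
        H=np.array([toH(F,w(d,*p,8)) for p in np.argwhere(l==i)[:,::-1]])
        print(st[i].tolist(),H.mean(0).round(),H.min(0).round(),H.max(0).round())
for cam in('top','scene'):
    viewer.capture(cam)
    for q in('pawn','jar','spool','mug','piece1_center'):
        print(cam,q,[([round(v) for v in r['at']],round(r['p'],2)) for r in models.boxes_of(cam,q)])
E
```

```text
time_s: 23.98
eef_pos: [560.6, -8.9, 103.5]
ee_rot: [0.001, 0.765, 0.644, 0.0]
force: [-0.3, -0.9, -0.3]
grip_width: 0.352
grip_force: 0.0
tcp [ -13.2 -131.3]
time_s: 25.2
eef_pos: [431.5, -393.8, 152.6]
ee_rot: [-0.0, 0.766, 0.642, -0.0]
force: [-0.9, 1.6, -0.5]
grip_width: 0.347
grip_force: 0.0
[40, 164, 98, 35, 266] [ 81. 156.] [16.  0.] [113. 220.]
[55, 173, 30, 22, 484] [ 56. 148.] [ 31. 114.] [ 81. 178.]
[86, 202, 28, 27, 498] [-12.  63.] [-41.  33.] [21. 98.]
[49, 216, 31, 29, 500] [-50. 140.] [-83. 105.] [-20. 171.]
top pawn [([418, -261, 51], 0.52)]
top jar [([707, -304, 53], 0.64)]
top spool [([416, -263, 52], 0.26)]
top mug [([547, -627, 52], 0.88)]
top piece1_center [([570, 260, 11], 0.82)]
scene pawn [([422, -267, 22], 0.65), ([577, 266, 12], 0.65)]
scene jar [([727, -296, 41], 0.72)]
scene spool [([512, -419, 27], 0.51)]
scene mug [([560, -613, 56], 0.86)]
scene piece1_center [([575, 263, 16], 0.84)]
```

All three pieces measure inside the holder, at depths of 33–178 mm out of 210 and within ±83 mm across (limit ±95). The bystanders haven't moved beyond the networks' error, and the robot is clear.

```bash
python3 -c "from rig import ctrl;print(ctrl.finish_job())"
```

```text
the job is handed in; nothing more can be done
None
```

All three pieces were swept fully inside the holder and, by camera measurement, lie clear of its walls; the pawn, jar, spool and mug measured unmoved, and I handed the job in at about 25 s of the 61 s allowed.

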